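# Measure the tread depth of a small tyre with a sprung probe gauge

### The job

Measure the tread depth of the small wheel held in the stand: take the yellow depth gauge from its wooden block, hold it upright with its foot square across the tread, feel for the centre groove with the sprung probe, and press gently until the foot sits flat on the tread on both sides of the groove with the probe on the groove's bottom. The red drag marker keeps the deepest stroke of the probe, so do not push the probe in farther than that anywhere else. Then stand the gauge back upright in its block, so that the marker still shows the tread depth.

Things in the scene. Friction and masses are not known exactly. Their poses are not given: they have to be found in the camera images.
- stand: Blue steel wheel stand, fixed to the bench: base 200 (x) x 204 (y) x 10 mm, two uprights, an axle along its y, 125 mm up. Origin: centre of the underside, z up. On the axle a small black wheel, 220 mm in diameter, 110 mm wide, that does not turn. The wheel sits off-centre on the axle: the tyre's middle lies anywhere up to 21 mm to either side, along y, of the stand's middle; only some 40 N would shift it.
- stand_crown (a point): Point 235 mm above the stand's origin, at the height of the tyre's highest line; axes as the stand. The tread is flat across for 46 mm either side of the tyre's middle, where a square-walled groove, 7 mm wide and 10 mm deep, runs all round (along x at the top). Two fine lines, 2 mm wide, 21 mm either side of it, are too narrow for the probe.
- block: Pale wooden block, 70 (x) x 100 (y) x 38 mm high, fixed to the bench, with a 16 mm hole, 34 mm deep, in the middle of its top. Origin: centre of the underside. The gauge stands on it with its foot along the block's y and its probe hanging in the hole.
- block_hole (a point): Centre of the hole's mouth, on the block's top, 38 mm above the block's origin.
- gauge: Yellow tread depth gauge, about 0.25 kg, standing upright in the block. Origin: centre of the underside of its foot, z up. Housing 20 (x) x 30 (y) mm, from 8 to 88 mm up, cap to 94 mm. Grip it by the ribbed faces that look to +y and -y (30 mm apart), 50 to 80 mm up. The -x face has a white scale and the red tab of the drag marker, which sticks out 4 mm: keep the fingers off it.
- gauge_foot (a point): Centre of the underside of the gauge's steel foot (the gauge's origin). The foot is 22 (x) x 60 (y) x 8 mm and is laid across the tread with its y along the axle. The probe, a steel pin of 4 mm diameter with a round tip, stands 24 mm out of the foot's centre. Some 7 N bring the foot down, 10 to 15 N is plenty; over 35 N, side forces included, is too hard.
- probe (a joint): Stroke of the sprung probe in m: 0 when out, 0.024 when pushed in flush with the foot. The spring pushes with 2 N at 0 and 0.25 N more for every mm (3.8 N at 7 mm, 5.5 N at 14 mm, 8 N flush). It is 0.014 when the foot is flat on the tread with the tip on the bottom of the centre groove.
- marker (a joint): Drag marker, the red tab on the scale, in m; 0 at the start. The probe pushes it up and friction (about 1 N, felt on top of the spring) holds it at the largest stroke that the probe has made; depth = 24 mm minus this value. It goes back only if the tab is pushed down.
- marker_tab (a point): Front of the red tab, in the middle of the gauge's -x face, 36.5 mm above the foot at marker 0 and higher by the marker's value.
- spray_can: White spray can, 65 mm in diameter, 193 mm tall, standing beside the wheel stand; bystander. Origin: centre of its underside.
- spanner: Steel combination spanner, 247 mm long, lying before the wheel stand; bystander. Origin: its middle, underside.
- ignition_unit: Dark grey ignition unit with a tan plug, 50 x 95 x 35 mm high, lying by the block; bystander. Origin: centre of its underside.
- spark_plug: Spark plug, 68 mm long, lying by the block; bystander. Origin: its middle, underside.
Mind the look-alikes: they are no part of the job. Of the things that look like the gauge, the largest one is meant.

How it is judged:
By the outcome, as a careful person would: the job done as asked, in the order asked, and still so for the second after the job is handed in, with the robot touching nothing.
It also fails if it takes over 70 s, if anything falls off the work surface, if the arm or the gripper's body presses on something with over 40 N, if the wrist force passes 120 N, or if a joint passes its speed limit or range.

### The arm

A 6-joint arm with a two-finger parallel gripper is mounted at the origin on a cart in front of the work surface, level with it; the furniture and walls round the work are solid. World frame = base frame: x ahead of the robot, y to its left, z up, the work surface at z = 0. Lengths are in m, angles in rad, forces in N, time in s.
With the tool pointing down it reaches from about 0.3 to 0.95 m from the base axis. Payload 3.1 kg.
Tool frame: the origin (TCP) lies on the centre line of the jaws, within the pads' length; the fingertips stand tip_reach ahead of it and the grasp point (between the pads) lies 3 mm ahead of it (tip_reach is the distance from the TCP to the fingertips, in m); z points along the fingers, y is the line along which they close (so a half turn about z gives the same grasp; the last joint's range is limited). The gripper opens to 85 mm and grips with 20 to 120 N. Pads are 22 mm wide; open, the fingers measure 114 mm over their backs; the gripper's body (76 mm by 85 mm) begins 54 mm behind the grasp point. The pads swing forward as they close: fully open they stand 13 mm farther back than shut.
Start: joints at [-1.363, 0.308, 1.634, -0, 1.2, -0.07], TCP at [0.171, -0.601, 0.253] pointing down, gripper open.
Joint ranges: [-3.06, 3.06], [-0.79, 1.96], [0.05, 2.63], [-1.19, 4.34], [0.05, 2.64], [-2.94, 2.94]. Speed limits (rad/s): [2.79, 2.79, 3.14, 3.14, 3.14, 3.14].

### API

Orientations are given as a 3x3 rotation matrix whose columns are the frame's x, y, z axes.
In Python, from station import get_obs, camera, hand_in, tip_reach gives the robot as it stands.
- The arm moves only by the tool apply_moves, never from a script. Its argument "motion" is a list of rows, each an object of numbers: "tx", "ty", "tz": the shift along the world's x, y, z in cm; "rx", "ry", "rz": the turn, a rotation vector about the world's x, y, z in rad. In form: [{"tx": .., "ty": .., "tz": .., "rx": .., "ry": .., "rz": ..}, ...]. A call has exactly 8 rows; each row is the pose to reach, as a shift and turn from the pose commanded when the call began; what a row does not reach only later rows make up. A row lasts 1/12 s, in which the tool goes at most 41.7 mm and 7.16 degrees, less where a joint would pass 70% of its speed; a pose out of reach is approached as far as the arm can. A call with a gripper value outside its range is refused whole. "grip" is the closure, from -1 (fully open) to 1 (shut), set as the call begins (left out, the last holds). The fingers move at their own pace and stop on an object; the grip force is fixed at half the most. Time passes only in rows, so rows that repeat a pose let the fingers close, or fill a call up. It gives the time, the measured TCP pose, the force, the opening and the grip force at its end, in the units of the state.
- get_obs(): the state, without advancing time (a new reading comes with each control period).
- camera(name): name is "scene" or "top" or "wrist"; returns a dict with "img" (384x512x3 uint8, red, green, blue), "depth" (384x512 float32, m along the optical axis (not along the pixel's ray), 0 where there is no reading), "K" (3x3 intrinsics, pixels), "origin" and "orientation" of the camera in the world; the wrist camera has in their place "T_tool_cam" (4x4, takes a point from camera to tool coordinates, whose origin is the TCP and whose axes are the flange's). Camera axes: x right, y down, z forward; pixel columns grow to the right and rows downward; lengths in m; the calibration is good to about 2 mm. The wrist camera is an equidistant fisheye: a pixel r from the principal point sees the ray r / f radians off the axis. A picture is of the moment at which its call begins: read the wrist's pose just before it.
- hand_in(): hands the job in; it is judged then, once.
The state is a dict: "time_s": time; "joint_pos": joint angles; "joint_velocities": joint speeds; "effort": joint torques, N m; "tool_pos": TCP position; "tcp_rot": TCP orientation; "wrist_force": force on the tool from outside, world axes, zero at the start; "moment": the same for the moment, N m; "width": finger opening in m; "grasp_force": force on a finger pad.
Only numpy, scipy, OpenCV 4.12 (cv2) and the standard library are available. Lean on these libraries where they do the work, as an engineer would, in place of code of your own. Each camera call takes 0.05 s, during which the arm holds its last target. There are 200 camera calls.

## Working session

There is one attempt and no reset: what is moved stays moved. The work goes in short steps, Python scripts to look and compute and a tool call to move; the robot and the scene stay as the last step left them, time stands still between calls to the robot, and variables do not carry over. Pictures are saved under pics/ and viewed, at most 10 in all, crops included, and the job is handed in when it is done.

Besides the shell and the picture viewer there is one more tool, called after ">>>" by a JSON object that holds its "api" and its "payload", one argument or row to a line. apply_moves: Moves the arm, as the interface text tells. Its arguments: {"type":"object","properties":{"motion":{"type":"array"},"grip":{"type":"number"}},"required":["motion"]}

```bash
ls; mkdir -p pics
cat > h.py <<'E'
import numpy as np, cv2
from station import get_obs, camera, hand_in, tip_reach
def cloud(c):
    h,w=c["depth"].shape; K=c["K"]; u,v=np.meshgrid(np.arange(w),np.arange(h)); d=c["depth"]
    P=np.stack([(u-K[0,2])/K[0,0]*d,(v-K[1,2])/K[1,1]*d,d],-1)
    P=P@np.array(c["orientation"]).T+np.array(c["origin"]); P[d==0]=np.nan
    return P
E
python3 - <<'E'
from h import *
print(tip_reach, get_obs())
a=[]
for n in("scene","top"):
    c=camera(n); np.savez(n+".npz",**c); cv2.imwrite(f"pics/{n}.png",c["img"][...,::-1]); print(n,c["origin"],c["orientation"],c["K"])
E
```

```text
pics
0.022 {'time_s': 0.0, 'joint_pos': array([-1.36271180e+00,  3.09023690e-01,  1.63521605e+00, -6.38118236e-07,
        1.19972312e+00, -6.97017107e-02]), 'joint_velocities': array([ 1.05407404e-03, -6.77418413e-04, -6.99860851e-04, -5.66859488e-05,
        1.28019958e-04, -6.89773363e-04]), 'effort': array([-1.10412802e-03, -4.15251517e+01, -2.76664209e+01, -5.37335859e-05,
        1.02425521e-02,  5.04415112e-06]), 'tool_pos': array([ 0.17120029, -0.60026976,  0.25202135]), 'tcp_rot': array([[ 9.61664846e-01,  2.74227067e-01, -4.90231923e-04],
       [ 2.74227456e-01, -9.61662064e-01,  2.31894644e-03],
       [ 1.64480437e-04, -2.36448432e-03, -9.99997191e-01]]), 'wrist_force': array([ 0.01297955,  0.24681245, -0.23270114]), 'moment': array([-0.0366344 ,  0.02846755, -0.06652782]), 'grasp_force': 0.0, 'width': 0.08554555166710912}
scene [-0.44388918  0.51330718  0.66328969] [[-0.43463628 -0.39086432  0.81136699]
 [-0.90028462  0.16449682 -0.40302406]
 [ 0.02406044 -0.9056301  -0.42338543]] [[476.6326634    0.         248.30128689]
 [  0.         476.6326634  201.45873365]
 [  0.           0.           1.        ]]
top [ 3.94912693e-01 -4.52330532e-04  1.60902643e+00] [[-0.01636058 -0.99369873  0.1108836 ]
 [-0.99975482  0.0179128   0.01301684]
 [-0.01492105 -0.11064345 -0.99374815]] [[498.6030879    0.         258.49807883]
 [  0.         498.6030879  188.8821402 ]
 [  0.           0.           1.        ]]
```

View pics/scene.png

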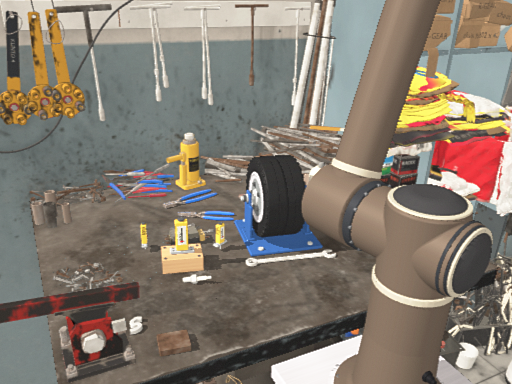

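View pics/top.png

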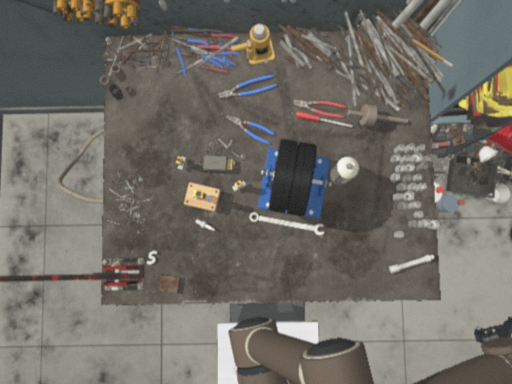

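The scene picture shows the gauge on its block at about (181,235). There are smaller look-alikes at (144,233) and (219,233), and the wheel is at (275,195). In the top view the block and gauge are at (203,197) and the stand and wheel at (294,178). Next I measure the block, gauge and wheel.

Run:
```python
from h import *
c=dict(np.load("top.npz")); P=cloud(c); img=c["img"].astype(int)
def rect(m,name,t):
    q=P[m]; r=cv2.minAreaRect(q[:,:2].astype(np.float32)*1000); print(name,len(q),r,cv2.boxPoints(r).round().tolist(),"z",np.nanpercentile(q[:,2],[5,50,95])); 
v,u=np.mgrid[:384,:512]
roi=(u>178)&(u<226)&(v>178)&(v<215)
z=P[...,2]
rect(roi&(abs(z-.038)<.006),"blocktop",0)
rect(roi&(z>.11),"gaugetop",0)
w=(u>255)&(u<332)&(v>135)&(v<225)
rect(w&(z>.215)&(z<.25),"wheelcrown",0)
blue=w&(img[...,2]>img[...,0]+50)
rect(blue&(abs(z-.01)<.008),"standbase",0)
b=blue&(z>.04); rect(b,"uprights",0)
# scene view
s=dict(np.load("scene.npz")); Q=cloud(s); im=s["img"].astype(int); zz=Q[...,2]
m=(abs(zz-.038)<.004)&(Q[...,0]>.35)&(Q[...,0]<.6)&(Q[...,1]>.1)&(Q[...,1]<.3)
P=Q
rect(m,"scene blocktop",0)
m=(zz>.1)&(Q[...,0]>.35)&(Q[...,0]<.6)&(Q[...,1]>.1)&(Q[...,1]<.3)
rect(m,"scene gauge",0)
c2=np.concatenate([cv2.resize(c["img"][130:230,170:270],(600,600),interpolation=cv2.INTER_CUBIC)]);
b=cv2.resize(s["img"][215:290,130:235],None,fx=5.5,fy=5.5,interpolation=cv2.INTER_CUBIC)
cv2.imwrite("pics/crop.png",b[...,::-1])
```

```text
blocktop 519 ((551.0570068359375, 201.74896240234375), (100.73865509033203, 70.10895538330078), 75.78839874267578) [[505.0, 162.0], [573.0, 144.0], [597.0, 242.0], [529.0, 259.0]] z [0.03308999 0.03777494 0.04296812]
gaugetop 71 ((551.1112060546875, 200.101806640625), (30.959300994873047, 20.160648345947266), 75.04108428955078) [[537.0, 188.0], [557.0, 183.0], [565.0, 212.0], [545.0, 218.0]] z [0.11639305 0.12575198 0.13419957]
wheelcrown 1607 ((592.7218627929688, -80.8974380493164), (108.8451919555664, 137.5865020751953), 78.95306396484375) [[515.0, -121.0], [650.0, -147.0], [671.0, -41.0], [536.0, -14.0]] z [0.21687001 0.22861304 0.23679813]
standbase 1059 ((612.5924072265625, -74.02128601074219), (247.3528594970703, 230.05313110351562), 79.0670166015625) [[476.0, -174.0], [702.0, -217.0], [749.0, 26.0], [523.0, 69.0]] z [0.00420877 0.00964305 0.01578502]
uprights 118 ((561.5138549804688, -83.69144439697266), (182.5613555908203, 142.75775146484375), 79.79771423339844) [[475.0, -161.0], [616.0, -186.0], [648.0, -6.0], [507.0, 19.0]] z [0.06840592 0.1131831  0.14671904]
scene blocktop 480 ((551.3591918945312, 202.57762145996094), (100.80162048339844, 77.18428039550781), 74.46923828125) [[501.0, 164.0], [575.0, 144.0], [602.0, 241.0], [528.0, 261.0]] z [0.03573182 0.03862066 0.04076559]
scene gauge 177 ((548.0703125, 202.30313110351562), (29.715679168701172, 21.998273849487305), 74.16172790527344) [[533.0, 191.0], [555.0, 185.0], [563.0, 214.0], [542.0, 220.0]] z [0.10197462 0.11812531 0.13244342]
```

View pics/crop.png

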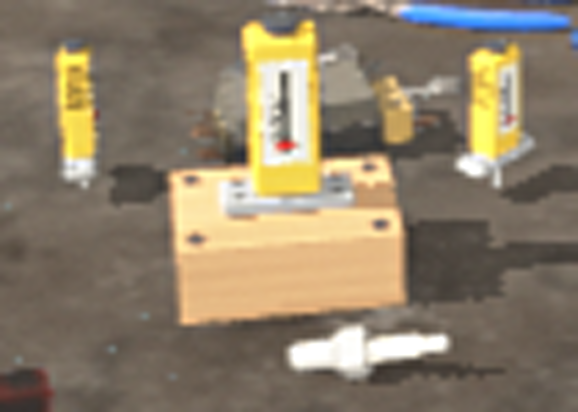

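The crop confirms the largest gauge stands in the block, with its scale and red tab facing the robot (tab at about (285,146) in the crop). I go above the wheel first and look at the groove from close by.

>>> {"api": "apply_moves", "payload": {
  "motion": [
    {"tz":4},
    {"tx":2,"ty":3,"tz":6,"rz":-0.06},
    {"tx":4,"ty":6,"tz":8,"rz":-0.12},
    {"tx":6,"ty":9,"tz":10,"rz":-0.18},
    {"tx":8,"ty":12,"tz":12,"rz":-0.24},
    {"tx":11,"ty":15,"tz":14,"rz":-0.3},
    {"tx":14,"ty":18,"tz":14,"rz":-0.38},
    {"tx":17,"ty":20,"tz":14,"rz":-0.47}
  ],
  "grip": -1
}}

```text
invalid input at $.motion[0]: expected keys tx, ty, tz, rx, ry, rz
```

>>> {"api": "apply_moves", "payload": {
  "motion": [
    {"tx":2.5,"ty":3},
    {"tx":5,"ty":6},
    {"tx":7.5,"ty":9},
    {"tx":10,"ty":12},
    {"tx":12,"ty":15},
    {"tx":14,"ty":18},
    {"tx":16,"ty":21},
    {"tx":18,"ty":24}
  ]
}}

```text
invalid input at $.motion[0]: expected keys tx, ty, tz, rx, ry, rz
```

>>> {"api": "apply_moves", "payload": {
  "motion": [
    {"tx":2,"ty":3},
    {"tx":4,"ty":6},
    {"tx":7,"ty":8},
    {"tx":7,"ty":8},
    {"tx":7,"ty":8},
    {"tx":7,"ty":8},
    {"tx":7,"ty":8},
    {"tx":7,"ty":8}
  ]
}}

```text
invalid input at $.motion[0]: expected keys tx, ty, tz, rx, ry, rz
```

Run:
```python
from h import *
o=get_obs(); c=camera("wrist"); np.savez("w1.npz",**c,tp=o["tool_pos"],tr=o["tcp_rot"])
print(o["time_s"],o["tool_pos"],o["joint_pos"],c["K"],c["T_tool_cam"],np.percentile(c["depth"],[0,50,100]))
cv2.imwrite("pics/w1.png",c["img"][...,::-1])
```

```text
0.1 [ 0.17121682 -0.60036313  0.25213964] [-1.36272386e+00  3.08950741e-01  1.63506301e+00  1.53212614e-05
  1.19968960e+00 -6.96881292e-02] [[297.31863964   0.         254.00476147]
 [  0.         297.31863964 192.65221007]
 [  0.           0.           1.        ]] [[-1.00127677e-03 -9.50175207e-01 -3.11714730e-01  7.99302669e-02]
 [ 9.99997976e-01 -1.49534370e-03  1.34598634e-03  1.18340181e-04]
 [-1.74504350e-03 -3.11712751e-01  9.50174782e-01 -1.20373501e-01]
 [ 0.00000000e+00  0.00000000e+00  0.00000000e+00  1.00000000e+00]] [0.         1.21214521 1.91255689]
```

View pics/w1.png

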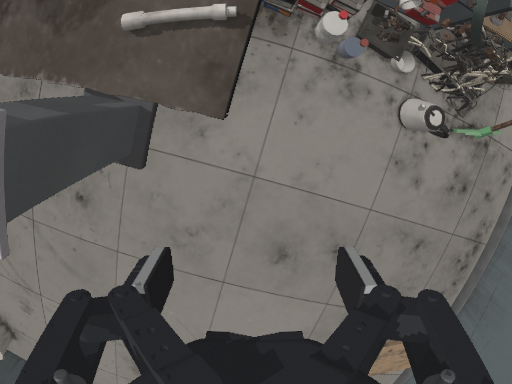

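The moves were refused because every key is required, so the picture shows only the starting view (floor and fingers). Resending with all six keys.

>>> {"api": "apply_moves", "payload": {
  "motion": [
    {"tx":0,"ty":0,"tz":4,"rx":0,"ry":0,"rz":0},
    {"tx":2,"ty":3,"tz":6,"rx":0,"ry":0,"rz":-0.06},
    {"tx":4,"ty":6,"tz":8,"rx":0,"ry":0,"rz":-0.12},
    {"tx":6,"ty":9,"tz":10,"rx":0,"ry":0,"rz":-0.18},
    {"tx":8,"ty":12,"tz":12,"rx":0,"ry":0,"rz":-0.24},
    {"tx":11,"ty":15,"tz":14,"rx":0,"ry":0,"rz":-0.3},
    {"tx":14,"ty":18,"tz":14,"rx":0,"ry":0,"rz":-0.38},
    {"tx":17,"ty":20,"tz":14,"rx":0,"ry":0,"rz":-0.47}
  ],
  "grip": -1
}}

```text
time_s: 0.82
tool_pos: [0.3421, -0.3997, 0.3956]
tcp_rot: [[0.981, -0.196, 0.002], [-0.196, -0.981, -0.003], [0.003, 0.003, -1.0]]
wrist_force: [0.4, -0.3, 0.1]
width: 0.0856
grasp_force: 0.0
```

>>> {"api": "apply_moves", "payload": {
  "motion": [
    {"tx":2.5,"ty":3,"tz":0,"rx":0,"ry":0,"rz":0},
    {"tx":5,"ty":6,"tz":0,"rx":0,"ry":0,"rz":0},
    {"tx":7.5,"ty":9,"tz":0,"rx":0,"ry":0,"rz":0},
    {"tx":10,"ty":12,"tz":0,"rx":0,"ry":0,"rz":0},
    {"tx":12,"ty":15,"tz":0,"rx":0,"ry":0,"rz":0},
    {"tx":14,"ty":18,"tz":0,"rx":0,"ry":0,"rz":0},
    {"tx":16,"ty":21,"tz":0,"rx":0,"ry":0,"rz":0},
    {"tx":18,"ty":24,"tz":0,"rx":0,"ry":0,"rz":0}
  ]
}}

```text
time_s: 1.48
tool_pos: [0.5219, -0.1593, 0.393]
tcp_rot: [[0.982, -0.191, -0.0], [-0.191, -0.982, 0.0], [-0.0, 0.0, -1.0]]
wrist_force: [-0.2, -1.4, 0.8]
width: 0.0853
grasp_force: 0.0
```

>>> {"api": "apply_moves", "payload": {
  "motion": [
    {"tx":2,"ty":3,"tz":0,"rx":0,"ry":0,"rz":0},
    {"tx":4,"ty":6,"tz":0,"rx":0,"ry":0,"rz":0},
    {"tx":7,"ty":8,"tz":0,"rx":0,"ry":0,"rz":0},
    {"tx":7,"ty":8,"tz":0,"rx":0,"ry":0,"rz":0},
    {"tx":7,"ty":8,"tz":0,"rx":0,"ry":0,"rz":0},
    {"tx":7,"ty":8,"tz":0,"rx":0,"ry":0,"rz":0},
    {"tx":7,"ty":8,"tz":0,"rx":0,"ry":0,"rz":0},
    {"tx":7,"ty":8,"tz":0,"rx":0,"ry":0,"rz":0}
  ]
}}

```text
time_s: 2.15
tool_pos: [0.5905, -0.0822, 0.3934]
tcp_rot: [[0.981, -0.193, -0.0], [-0.193, -0.981, -0.0], [-0.0, 0.0, -1.0]]
wrist_force: [0.9, 0.4, 0.0]
width: 0.0852
grasp_force: 0.0
```

```bash
cat >> h.py <<'E'
def wcloud(c,tp,tr):
    h,w=c["depth"].shape; K=c["K"]; u,v=np.meshgrid(np.arange(w),np.arange(h)); d=c["depth"]
    a=(u-K[0,2])/K[0,0]; b=(v-K[1,2])/K[1,1]; r=np.hypot(a,b)+1e-9
    t=np.tan(np.minimum(r,1.5)); P=np.stack([a/r*t*d,b/r*t*d,d],-1)
    T=c["T_tool_cam"]; P=P@T[:3,:3].T+T[:3,3]; P=P@tr.T+tp; P[(d==0)|(r>1.4)]=np.nan
    return P
def wrist(name):
    o=get_obs(); c=camera("wrist"); cv2.imwrite(f"pics/{name}.png",c["img"][...,::-1])
    print(o["time_s"],"tcp",o["tool_pos"].round(4),"F",o["wrist_force"].round(2),"w",o["width"])
    P=wcloud(c,o["tool_pos"],o["tcp_rot"]); np.savez(name+".npz",img=c["img"],P=P,depth=c["depth"],tp=o["tool_pos"],tr=o["tcp_rot"])
    return o,c,P
E
python3 - <<'E'
from h import *
o,c,P=wrist("w2"); print(o["tcp_rot"].round(4),o["joint_pos"])
E
```

```text
2.15 tcp [ 0.5905 -0.0822  0.3934] F [0.86 0.38 0.04] w 0.08521664812071117
[[ 9.813e-01 -1.927e-01 -2.000e-04]
 [-1.927e-01 -9.813e-01 -3.000e-04]
 [-1.000e-04  3.000e-04 -1.000e+00]] [-2.11096821e-01  1.59988723e-01  1.53474773e+00 -3.36655390e-04
  1.44697766e+00  1.55365141e+00]
```

View pics/w2.png

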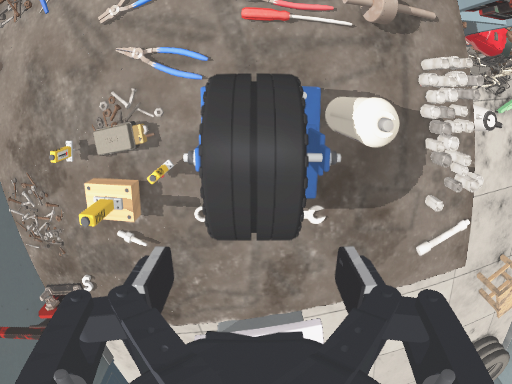

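The wrist picture shows the wheel from above, with the centre groove at about u=253 (rows 75 to 240) and the axle nearly horizontal at row 157. I fit the cylinder and groove from depth.

Run:
```python
from h import *
from scipy.optimize import least_squares
d=np.load("w2.npz"); P=d["P"]; v,u=np.mgrid[:384,:512]
m=(u>203)&(u<304)&(v>76)&(v<238)&(P[...,2]>.15)
q=P[m]
def res(p,q,soft=1):
    a,off,zc=p; n=np.array([np.cos(a),np.sin(a)]) # stand x dir
    s=q[:,:2]@n-off; return np.hypot(s,q[:,2]-zc)-.11
r=least_squares(lambda p:res(p,q),[-.19,.6,.125],loss="soft_l1",f_scale=.001)
a,off,zc=r.x; e=res(r.x,q)
print("yaw",np.degrees(a),off,zc,np.percentile(abs(e),[50,90]))
n=np.array([np.cos(a),np.sin(a)]); t=np.array([-n[1],n[0]]); 
y=q[:,:2]@t
g=e<-.004; near=g&(abs(y-np.median(y))<.03)
h,b=np.histogram(y[g],bins=np.arange(y.min(),y.max(),.002)); print(list(zip(b.round(3),h)))
print("tread y",np.percentile(y,[.5,50,99.5]),"mid",(y.min()+y.max())/2)
# groove by darkness
gm=np.zeros(m.shape,bool); gm[m]=near
yy=y[near]; print("groove",np.median(yy),yy.min(),yy.max(),near.sum())
s=q[near][:,:2]@n; k=np.polyfit(s-off,yy,1); print(k)
for yc in(np.median(yy),): print("crown xy",off*n+yc*t)
# gauge from this view
m=(P[...,2]>.1)&(P[...,1]>.12)&(P[...,0]>.4)&(P[...,0]<.7)
print(cv2.minAreaRect(P[m][:,:2].astype(np.float32)*1000))
m=(abs(P[...,2]-.038)<.004)&(P[...,1]>.12)&(P[...,1]<.28)&(P[...,0]>.48)&(P[...,0]<.62)
print(cv2.minAreaRect(P[m][:,:2].astype(np.float32)*1000))
```

```text
yaw -11.130823400942512 0.5984358903348911 0.12439828685275518 [0.00050385 0.00265537]
[(np.float64(-0.021), np.int64(20)), (np.float64(-0.019), np.int64(11)), (np.float64(-0.017), np.int64(0)), (np.float64(-0.015), np.int64(0)), (np.float64(-0.013), np.int64(0)), (np.float64(-0.011), np.int64(0)), (np.float64(-0.009), np.int64(0)), (np.float64(-0.007), np.int64(0)), (np.float64(-0.005), np.int64(0)), (np.float64(-0.003), np.int64(0)), (np.float64(-0.001), np.int64(0)), (np.float64(0.001), np.int64(0)), (np.float64(0.003), np.int64(0)), (np.float64(0.005), np.int64(0)), (np.float64(0.007), np.int64(0)), (np.float64(0.009), np.int64(1)), (np.float64(0.011), np.int64(26)), (np.float64(0.013), np.int64(0)), (np.float64(0.015), np.int64(0)), (np.float64(0.017), np.int64(0)), (np.float64(0.019), np.int64(0)), (np.float64(0.021), np.int64(0)), (np.float64(0.023), np.int64(0)), (np.float64(0.025), np.int64(0)), (np.float64(0.027), np.int64(0)), (np.float64(0.029), np.int64(179)), (np.float64(0.031), np.int64(296)), (np.float64(0.033), np.int64(298)), (np.float64(0.035), np.int64(153)), (np.
[... 550 characters left out ...]
64(0.069), np.int64(0)), (np.float64(0.071), np.int64(0)), (np.float64(0.073), np.int64(0)), (np.float64(0.075), np.int64(0)), (np.float64(0.077), np.int64(0)), (np.float64(0.079), np.int64(0)), (np.float64(0.081), np.int64(0)), (np.float64(0.083), np.int64(11)), (np.float64(0.085), np.int64(25))]
tread y [-0.01825418  0.03377625  0.08541328] mid 0.03370763953658685
groove 0.0328329031279646 0.011036950525677878 0.05517814072603265 979
[-0.00398699  0.03325745]
crown xy [ 0.59351707 -0.08331267]
((551.4509887695312, 198.52926635742188), (31.74786376953125, 20.023569107055664), 75.77659606933594)
((550.5490112304688, 200.8299560546875), (101.99365234375, 71.55347442626953), 76.26661682128906)
```

Groove centre is near (0.594, -0.083) with yaw -11.1°. The gauge is near (0.551, 0.200) with yaw about -14.3°. Moving above the gauge.

>>> {"api": "apply_moves", "payload": {
  "motion": [
    {"tx":-0.5,"ty":3.5,"tz":0,"rx":0,"ry":0,"rz":0},
    {"tx":-1,"ty":7,"tz":0,"rx":0,"ry":0,"rz":-0.02},
    {"tx":-1.5,"ty":10.5,"tz":0,"rx":0,"ry":0,"rz":-0.04},
    {"tx":-2,"ty":14,"tz":0,"rx":0,"ry":0,"rz":-0.057},
    {"tx":-3,"ty":17.5,"tz":-2,"rx":0,"ry":0,"rz":-0.057},
    {"tx":-3.5,"ty":21,"tz":-4,"rx":0,"ry":0,"rz":-0.057},
    {"tx":-4,"ty":24.5,"tz":-6,"rx":0,"ry":0,"rz":-0.057},
    {"tx":-4,"ty":28.2,"tz":-7.5,"rx":0,"ry":0,"rz":-0.057}
  ],
  "grip": -0.3
}}

```text
time_s: 2.87
tool_pos: [0.5497, 0.2011, 0.3172]
tcp_rot: [[0.969, -0.248, -0.001], [-0.248, -0.969, -0.001], [-0.001, 0.001, -1.0]]
wrist_force: [-0.1, -0.4, -0.1]
width: 0.0556
grasp_force: 0.0
```

>>> {"api": "apply_moves", "payload": {
  "motion": [
    {"tx":0,"ty":0,"tz":-2,"rx":0,"ry":0,"rz":0},
    {"tx":0,"ty":0,"tz":-4,"rx":0,"ry":0,"rz":0},
    {"tx":0,"ty":0,"tz":-6,"rx":0,"ry":0,"rz":0},
    {"tx":0,"ty":0,"tz":-8,"rx":0,"ry":0,"rz":0},
    {"tx":0,"ty":0,"tz":-9,"rx":0,"ry":0,"rz":0},
    {"tx":0,"ty":0,"tz":-9,"rx":0,"ry":0,"rz":0},
    {"tx":0,"ty":0,"tz":-9,"rx":0,"ry":0,"rz":0},
    {"tx":0,"ty":0,"tz":-9,"rx":0,"ry":0,"rz":0}
  ]
}}

```text
time_s: 3.53
tool_pos: [0.5524, 0.2008, 0.2299]
tcp_rot: [[0.969, -0.247, 0.003], [-0.247, -0.969, 0.001], [0.002, -0.001, -1.0]]
wrist_force: [0.6, -0.5, 0.1]
width: 0.0555
grasp_force: 0.0
```

Run:
```python
from h import *
o,c,P=wrist("w3")
z=P[...,2]; near=np.hypot(P[...,0]-.55,P[...,1]-.2)<.045
R=lambda m:print(m.sum(),cv2.minAreaRect(P[m][:,:2].astype(np.float32)*1000),np.nanpercentile(z[m],[5,50,95]))
R(near&(z>.118)&(z<.14)); R((abs(z-.038)<.003)&(np.hypot(P[...,0]-.55,P[...,1]-.2)<.075)); R(near&(abs(z-.046)<.003))
print(o["tcp_rot"].round(4))
```

```text
3.5333 tcp [0.5524 0.2008 0.2299] F [ 0.62 -0.5   0.13] w 0.05547303603575601
883 ((551.1552734375, 199.5465545654297), (28.78443145751953, 19.257770538330078), 75.13203430175781) [0.12117582 0.12573769 0.13224358]
3789 ((550.382568359375, 201.12879943847656), (100.53289794921875, 69.40103912353516), 75.6480941772461) [0.03637814 0.03765019 0.03890216]
565 ((550.6674194335938, 199.4980926513672), (58.560630798339844, 22.51767349243164), 75.09436798095703) [0.0439491  0.04546819 0.04684163]
[[ 9.689e-01 -2.473e-01  2.600e-03]
 [-2.473e-01 -9.689e-01  7.000e-04]
 [ 2.300e-03 -1.400e-03 -1.000e+00]]
```

View pics/w3.png

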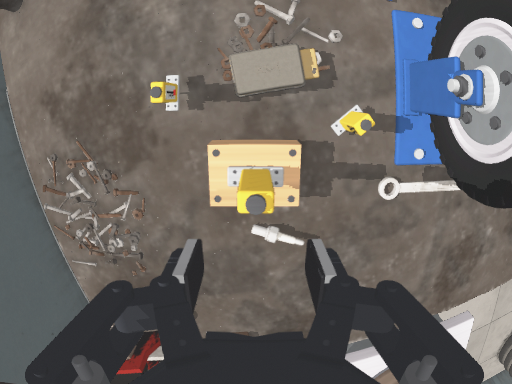

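The picture shows the gauge on its block at about (256,190), centred between the jaws, with the look-alikes clear at (165,92) and (355,122). Descending and gripping.

>>> {"api": "apply_moves", "payload": {
  "motion": [
    {"tx":-0.1,"ty":-0.1,"tz":-2,"rx":0,"ry":0,"rz":-0.01},
    {"tx":-0.1,"ty":-0.1,"tz":-4,"rx":0,"ry":0,"rz":-0.01},
    {"tx":-0.1,"ty":-0.1,"tz":-6,"rx":0,"ry":0,"rz":-0.01},
    {"tx":-0.1,"ty":-0.1,"tz":-8,"rx":0,"ry":0,"rz":-0.01},
    {"tx":-0.1,"ty":-0.1,"tz":-10,"rx":0,"ry":0,"rz":-0.01},
    {"tx":-0.1,"ty":-0.1,"tz":-11.5,"rx":0,"ry":0,"rz":-0.01},
    {"tx":-0.1,"ty":-0.1,"tz":-12.1,"rx":0,"ry":0,"rz":-0.01},
    {"tx":-0.1,"ty":-0.1,"tz":-12.1,"rx":0,"ry":0,"rz":-0.01}
  ]
}}

```text
time_s: 4.25
tool_pos: [0.5499, 0.1997, 0.1066]
tcp_rot: [[0.967, -0.256, -0.002], [-0.256, -0.967, -0.0], [-0.001, 0.001, -1.0]]
wrist_force: [0.0, 0.5, -0.5]
width: 0.0553
grasp_force: 0.0
```

>>> {"api": "apply_moves", "payload": {
  "motion": [
    {"tx":0,"ty":0,"tz":0,"rx":0,"ry":0,"rz":0},
    {"tx":0,"ty":0,"tz":0,"rx":0,"ry":0,"rz":0},
    {"tx":0,"ty":0,"tz":0,"rx":0,"ry":0,"rz":0},
    {"tx":0,"ty":0,"tz":0,"rx":0,"ry":0,"rz":0},
    {"tx":0,"ty":0,"tz":0,"rx":0,"ry":0,"rz":0},
    {"tx":0,"ty":0,"tz":0,"rx":0,"ry":0,"rz":0},
    {"tx":0,"ty":0,"tz":0,"rx":0,"ry":0,"rz":0},
    {"tx":0,"ty":0,"tz":0,"rx":0,"ry":0,"rz":0}
  ],
  "grip": 1
}}

```text
time_s: 4.92
tool_pos: [0.5519, 0.2003, 0.1092]
tcp_rot: [[0.967, -0.256, 0.003], [-0.256, -0.967, 0.001], [0.003, -0.002, -1.0]]
wrist_force: [-1.2, -0.2, 5.9]
width: 0.0293
grasp_force: 60.3
```

Run:
```python
from h import *
o=get_obs()
for k in("time_s","tool_pos","tcp_rot","wrist_force","moment","width","grasp_force"): print(k,np.round(o[k],4))
```

```text
time_s 4.9167
tool_pos [0.5519 0.2003 0.1092]
tcp_rot [[ 9.666e-01 -2.563e-01  3.500e-03]
 [-2.564e-01 -9.666e-01  9.000e-04]
 [ 3.100e-03 -1.700e-03 -1.000e+00]]
wrist_force [-1.168  -0.1868  5.8982]
moment [0.0012 0.0617 0.0102]
width 0.0293
grasp_force 60.2952
```

>>> {"api": "apply_moves", "payload": {
  "motion": [
    {"tx":0,"ty":0,"tz":2,"rx":0,"ry":0,"rz":0},
    {"tx":0,"ty":0,"tz":5,"rx":0,"ry":0,"rz":0},
    {"tx":0,"ty":0,"tz":8,"rx":0,"ry":0,"rz":0},
    {"tx":0,"ty":0,"tz":11,"rx":0,"ry":0,"rz":0},
    {"tx":0,"ty":0,"tz":15,"rx":0,"ry":0,"rz":0},
    {"tx":0,"ty":0,"tz":19,"rx":0,"ry":0,"rz":0},
    {"tx":0,"ty":0,"tz":22,"rx":0,"ry":0,"rz":0},
    {"tx":0,"ty":0,"tz":25,"rx":0,"ry":0,"rz":0}
  ]
}}

```text
time_s: 5.58
tool_pos: [0.5499, 0.1999, 0.3589]
tcp_rot: [[0.967, -0.256, 0.0], [-0.256, -0.967, 0.0], [0.0, -0.0, -1.0]]
wrist_force: [1.0, 0.2, -2.3]
width: 0.0295
grasp_force: 59.9
```

>>> {"api": "apply_moves", "payload": {
  "motion": [
    {"tx":0.5,"ty":-2,"tz":0.5,"rx":0,"ry":0,"rz":0},
    {"tx":1,"ty":-5,"tz":0.5,"rx":0,"ry":0,"rz":0.02},
    {"tx":1.5,"ty":-9,"tz":0.5,"rx":0,"ry":0,"rz":0.04},
    {"tx":2,"ty":-13,"tz":0.5,"rx":0,"ry":0,"rz":0.065},
    {"tx":3,"ty":-17,"tz":0.5,"rx":0,"ry":0,"rz":0.065},
    {"tx":4,"ty":-21,"tz":0.5,"rx":0,"ry":0,"rz":0.065},
    {"tx":4.2,"ty":-25,"tz":0.5,"rx":0,"ry":0,"rz":0.065},
    {"tx":4.2,"ty":-28.3,"tz":0.5,"rx":0,"ry":0,"rz":0.065}
  ]
}}

```text
time_s: 6.25
tool_pos: [0.5919, -0.0858, 0.361]
tcp_rot: [[0.981, -0.194, -0.002], [-0.194, -0.981, -0.0], [-0.002, 0.001, -1.0]]
wrist_force: [0.5, 0.6, -2.5]
width: 0.0295
grasp_force: 59.8
```

>>> {"api": "apply_moves", "payload": {
  "motion": [
    {"tx":0,"ty":0,"tz":0,"rx":0,"ry":0,"rz":0},
    {"tx":0,"ty":0,"tz":0,"rx":0,"ry":0,"rz":0},
    {"tx":0,"ty":0,"tz":0,"rx":0,"ry":0,"rz":0},
    {"tx":0,"ty":0,"tz":0,"rx":0,"ry":0,"rz":0},
    {"tx":0,"ty":0,"tz":0,"rx":0,"ry":0,"rz":0},
    {"tx":0,"ty":0,"tz":0,"rx":0,"ry":0,"rz":0},
    {"tx":0,"ty":0,"tz":0,"rx":0,"ry":0,"rz":0},
    {"tx":0,"ty":0,"tz":0,"rx":0,"ry":0,"rz":0}
  ]
}}

```text
time_s: 6.92
tool_pos: [0.5924, -0.0822, 0.3624]
tcp_rot: [[0.981, -0.192, 0.0], [-0.192, -0.981, -0.0], [0.0, -0.0, -1.0]]
wrist_force: [0.3, -1.1, -2.4]
width: 0.0293
grasp_force: 60.4
```

Run:
```python
from h import *
o,c,P=wrist("w4"); print(o["tcp_rot"].round(4))
```

```text
6.9167 tcp [ 0.5924 -0.0822  0.3624] F [ 0.34 -1.08 -2.39] w 0.02934096489100075
[[ 9.814e-01 -1.917e-01  2.000e-04]
 [-1.917e-01 -9.814e-01 -0.000e+00]
 [ 2.000e-04 -0.000e+00 -1.000e+00]]
```

View pics/w4.png

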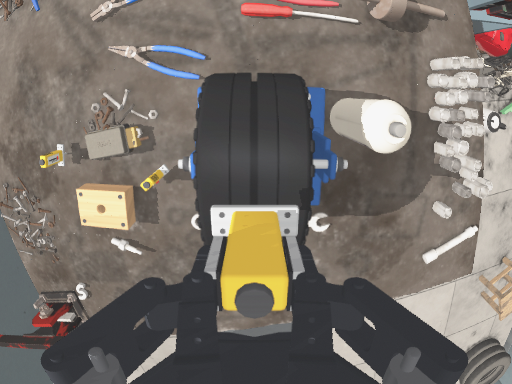

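The gauge is held upright, with its foot at about (211–299, 220). The groove runs into it at u≈254. Measuring foot centre relative to groove in the same picture.

```bash
cat > meas.py <<'E'
from h import *
from scipy.optimize import least_squares
def groove(P):
    v,u=np.mgrid[:384,:512]
    m=(P[...,2]>.17)&(P[...,2]<.238)&(v<203)&(u>196)&(u<310)
    q=P[m]; n=lambda a:np.array([np.cos(a),np.sin(a)])
    res=lambda p:np.hypot(q[:,:2]@n(p[0])-p[1],q[:,2]-p[2])-.11
    r=least_squares(res,[-.19,.6,.125],loss="soft_l1",f_scale=.001); a,off,zc=r.x; e=res(r.x)
    N=n(a); t=np.array([-N[1],N[0]]); y=q[:,:2]@t
    mid=.033; s=(e<-.004)&(abs(y-mid)<.012); print("yaw",np.degrees(a),"off",off,"zc",zc,"groove",y[s].min(),y[s].max(),y[s].mean(),"slope",np.polyfit(q[s][:,:2]@N,y[s],1)[0])
    return N,t,off,y[s].mean()
E
python3 - <<'E'
from meas import *
d=np.load("w4.npz"); P=d["P"]; N,t,off,g=groove(P)
v,u=np.mgrid[:384,:512]
m=(u>205)&(u<305)&(v>203)&(v<245)&(P[...,2]>.285)&(P[...,2]<.315)&(d["img"].min(-1)>110)
q=P[m]; r=cv2.minAreaRect(q[:,:2].astype(np.float32)*1000); print(r,np.percentile(q[:,2],[5,50,95]))
y=q[:,:2]@t; x=q[:,:2]@N; print("foot y",y.min(),y.max(),(y.min()+y.max())/2,"x",x.min(),x.max()-off,off)
print("tilt z vs y",np.polyfit(y,q[:,2],1))
tp=d["tp"]; print("tcp y",tp[:2]@t,"x",tp[:2]@N-off)
E
```

```text
yaw -11.010052765322287 off 0.5985158436985151 zc 0.12441880162801665 groove 0.029061267981239255 0.03544668827254208 0.032029042115718935 slope 0.001200336082728408
((591.285888671875, -82.51618194580078), (59.91646194458008, 22.703861236572266), 79.31597137451172) [0.29500873 0.29865163 0.30008708]
foot y 0.0019794041960272393 0.06186230690622676 0.031920855551126996 x 0.5846452109278565 0.008978196995967247 0.5985158436985151
tilt z vs y [-0.00338878  0.2985408 ]
tcp y 0.03241871956489402 x -0.0012821509134677278
```

>>> {"api": "apply_moves", "payload": {
  "motion": [
    {"tx":0.2,"ty":0,"tz":-0.5,"rx":0,"ry":0,"rz":0},
    {"tx":0.2,"ty":0,"tz":-1.0,"rx":0,"ry":0,"rz":0},
    {"tx":0.2,"ty":0,"tz":-1.5,"rx":0,"ry":0,"rz":0},
    {"tx":0.2,"ty":0,"tz":-2.0,"rx":0,"ry":0,"rz":0},
    {"tx":0.2,"ty":0,"tz":-2.5,"rx":0,"ry":0,"rz":0},
    {"tx":0.2,"ty":0,"tz":-3.0,"rx":0,"ry":0,"rz":0},
    {"tx":0.2,"ty":0,"tz":-3.0,"rx":0,"ry":0,"rz":0},
    {"tx":0.2,"ty":0,"tz":-3.0,"rx":0,"ry":0,"rz":0}
  ]
}}

```text
time_s: 7.63
tool_pos: [0.5941, -0.083, 0.3316]
tcp_rot: [[0.981, -0.193, -0.001], [-0.193, -0.981, 0.0], [-0.001, -0.0, -1.0]]
wrist_force: [-0.2, 0.0, -2.3]
width: 0.0292
grasp_force: 60.3
```

>>> {"api": "apply_moves", "payload": {
  "motion": [
    {"tx":0,"ty":0,"tz":-0.2,"rx":0,"ry":0,"rz":0},
    {"tx":0,"ty":0,"tz":-0.4,"rx":0,"ry":0,"rz":0},
    {"tx":0,"ty":0,"tz":-0.6,"rx":0,"ry":0,"rz":0},
    {"tx":0,"ty":0,"tz":-0.8,"rx":0,"ry":0,"rz":0},
    {"tx":0,"ty":0,"tz":-0.8,"rx":0,"ry":0,"rz":0},
    {"tx":0,"ty":0,"tz":-0.8,"rx":0,"ry":0,"rz":0},
    {"tx":0,"ty":0,"tz":-0.8,"rx":0,"ry":0,"rz":0},
    {"tx":0,"ty":0,"tz":-0.8,"rx":0,"ry":0,"rz":0}
  ]
}}

```text
time_s: 8.3
tool_pos: [0.5945, -0.0831, 0.3244]
tcp_rot: [[0.981, -0.193, 0.0], [-0.193, -0.981, -0.0], [0.0, -0.0, -1.0]]
wrist_force: [0.3, 0.2, -2.7]
width: 0.0293
grasp_force: 60.3
```

Run:
```python
from meas import *
o,c,P=wrist("w5"); N,t,off,g=groove(P); d=np.load("w5.npz")
print(o["moment"],o["tcp_rot"].round(4))
v,u=np.mgrid[:384,:512]; tz=o["tool_pos"][2]-.064
m=(u>205)&(u<305)&(v>203)&(v<245)&(abs(P[...,2]-tz)<.008)&(d["img"].min(-1)>110)
q=P[m]; y=q[:,:2]@t; x=q[:,:2]@N; print("foot y",y.min(),y.max(),(y.min()+y.max())/2,"x",x.min()-off,x.max()-off,"z",np.median(q[:,2]),"tilt",np.polyfit(y,q[:,2],1)[0])
```

```text
8.3 tcp [ 0.5945 -0.0831  0.3244] F [ 0.29  0.19 -2.71] w 0.0293470038339932
yaw -11.050799760483928 off 0.5984906159494431 zc 0.12447653166591262 groove 0.029640975874714957 0.03598643910721157 0.032947064634434954 slope 0.001035062607690638
[-0.04557033 -0.03859161 -0.01460968] [[ 9.812e-01 -1.930e-01  3.000e-04]
 [-1.930e-01 -9.812e-01 -1.000e-04]
 [ 3.000e-04 -0.000e+00 -1.000e+00]]
foot y 0.002048680450097671 0.06184994324731521 0.03194931184870644 x -0.011451190260054256 0.011059070935335757 z 0.2607070145309093 tilt -0.001695466421841619
```

Probe tip is below the tread level with no force, so it is inside the groove. I centre by 0.6 mm and continue gently.

>>> {"api": "apply_moves", "payload": {
  "motion": [
    {"tx":0,"ty":0.03,"tz":0,"rx":0,"ry":0,"rz":0},
    {"tx":0,"ty":0.06,"tz":-0.2,"rx":0,"ry":0,"rz":0},
    {"tx":0,"ty":0.06,"tz":-0.4,"rx":0,"ry":0,"rz":0},
    {"tx":0,"ty":0.06,"tz":-0.6,"rx":0,"ry":0,"rz":0},
    {"tx":0,"ty":0.06,"tz":-0.8,"rx":0,"ry":0,"rz":0},
    {"tx":0,"ty":0.06,"tz":-1.0,"rx":0,"ry":0,"rz":0},
    {"tx":0,"ty":0.06,"tz":-1.0,"rx":0,"ry":0,"rz":0},
    {"tx":0,"ty":0.06,"tz":-1.0,"rx":0,"ry":0,"rz":0}
  ]
}}

```text
time_s: 9.02
tool_pos: [0.5945, -0.0824, 0.3145]
tcp_rot: [[0.981, -0.193, 0.001], [-0.193, -0.981, -0.0], [0.001, -0.0, -1.0]]
wrist_force: [-0.9, -0.1, 1.5]
width: 0.0292
grasp_force: 60.8
```

>>> {"api": "apply_moves", "payload": {
  "motion": [
    {"tx":0,"ty":0,"tz":-0.1,"rx":0,"ry":0,"rz":0},
    {"tx":0,"ty":0,"tz":-0.2,"rx":0,"ry":0,"rz":0},
    {"tx":0,"ty":0,"tz":-0.3,"rx":0,"ry":0,"rz":0},
    {"tx":0,"ty":0,"tz":-0.4,"rx":0,"ry":0,"rz":0},
    {"tx":0,"ty":0,"tz":-0.4,"rx":0,"ry":0,"rz":0},
    {"tx":0,"ty":0,"tz":-0.4,"rx":0,"ry":0,"rz":0},
    {"tx":0,"ty":0,"tz":-0.4,"rx":0,"ry":0,"rz":0},
    {"tx":0,"ty":0,"tz":-0.4,"rx":0,"ry":0,"rz":0}
  ]
}}

```text
time_s: 9.68
tool_pos: [0.5945, -0.0825, 0.3104]
tcp_rot: [[0.981, -0.193, 0.0], [-0.193, -0.981, -0.0], [0.0, -0.0, -1.0]]
wrist_force: [0.3, -0.3, 2.7]
width: 0.0291
grasp_force: 60.9
```

>>> {"api": "apply_moves", "payload": {
  "motion": [
    {"tx":0,"ty":0,"tz":-0.05,"rx":0,"ry":0,"rz":0},
    {"tx":0,"ty":0,"tz":-0.1,"rx":0,"ry":0,"rz":0},
    {"tx":0,"ty":0,"tz":-0.15,"rx":0,"ry":0,"rz":0},
    {"tx":0,"ty":0,"tz":-0.2,"rx":0,"ry":0,"rz":0},
    {"tx":0,"ty":0,"tz":-0.25,"rx":0,"ry":0,"rz":0},
    {"tx":0,"ty":0,"tz":-0.3,"rx":0,"ry":0,"rz":0},
    {"tx":0,"ty":0,"tz":-0.3,"rx":0,"ry":0,"rz":0},
    {"tx":0,"ty":0,"tz":-0.3,"rx":0,"ry":0,"rz":0}
  ]
}}

```text
time_s: 10.35
tool_pos: [0.5945, -0.0825, 0.3073]
tcp_rot: [[0.981, -0.193, 0.0], [-0.193, -0.981, -0.0], [0.0, -0.0, -1.0]]
wrist_force: [0.4, -0.1, 3.1]
width: 0.0294
grasp_force: 61.0
```

>>> {"api": "apply_moves", "payload": {
  "motion": [
    {"tx":0,"ty":0,"tz":-0.02,"rx":0,"ry":0,"rz":0},
    {"tx":0,"ty":0,"tz":-0.04,"rx":0,"ry":0,"rz":0},
    {"tx":0,"ty":0,"tz":-0.06,"rx":0,"ry":0,"rz":0},
    {"tx":0,"ty":0,"tz":-0.08,"rx":0,"ry":0,"rz":0},
    {"tx":0,"ty":0,"tz":-0.1,"rx":0,"ry":0,"rz":0},
    {"tx":0,"ty":0,"tz":-0.1,"rx":0,"ry":0,"rz":0},
    {"tx":0,"ty":0,"tz":-0.1,"rx":0,"ry":0,"rz":0},
    {"tx":0,"ty":0,"tz":-0.1,"rx":0,"ry":0,"rz":0}
  ]
}}

```text
time_s: 11.02
tool_pos: [0.5945, -0.0825, 0.3063]
tcp_rot: [[0.981, -0.193, 0.0], [-0.193, -0.981, -0.0], [0.0, -0.0, -1.0]]
wrist_force: [0.0, -0.2, 3.9]
width: 0.0295
grasp_force: 61.1
```

>>> {"api": "apply_moves", "payload": {
  "motion": [
    {"tx":0,"ty":0,"tz":-0.01,"rx":0,"ry":0,"rz":0},
    {"tx":0,"ty":0,"tz":-0.02,"rx":0,"ry":0,"rz":0},
    {"tx":0,"ty":0,"tz":-0.03,"rx":0,"ry":0,"rz":0},
    {"tx":0,"ty":0,"tz":-0.04,"rx":0,"ry":0,"rz":0},
    {"tx":0,"ty":0,"tz":-0.05,"rx":0,"ry":0,"rz":0},
    {"tx":0,"ty":0,"tz":-0.06,"rx":0,"ry":0,"rz":0},
    {"tx":0,"ty":0,"tz":-0.06,"rx":0,"ry":0,"rz":0},
    {"tx":0,"ty":0,"tz":-0.06,"rx":0,"ry":0,"rz":0}
  ]
}}

```text
time_s: 11.68
tool_pos: [0.5945, -0.0825, 0.3062]
tcp_rot: [[0.981, -0.193, 0.0], [-0.193, -0.981, -0.0], [0.0, -0.0, -1.0]]
wrist_force: [-1.5, 0.5, 6.0]
width: 0.0289
grasp_force: 61.4
```

>>> {"api": "apply_moves", "payload": {
  "motion": [
    {"tx":0,"ty":0,"tz":-0.01,"rx":0,"ry":0,"rz":0},
    {"tx":0,"ty":0,"tz":-0.02,"rx":0,"ry":0,"rz":0},
    {"tx":0,"ty":0,"tz":-0.03,"rx":0,"ry":0,"rz":0},
    {"tx":0,"ty":0,"tz":-0.04,"rx":0,"ry":0,"rz":0},
    {"tx":0,"ty":0,"tz":-0.04,"rx":0,"ry":0,"rz":0},
    {"tx":0,"ty":0,"tz":-0.04,"rx":0,"ry":0,"rz":0},
    {"tx":0,"ty":0,"tz":-0.04,"rx":0,"ry":0,"rz":0},
    {"tx":0,"ty":0,"tz":-0.04,"rx":0,"ry":0,"rz":0}
  ]
}}

```text
time_s: 12.35
tool_pos: [0.5945, -0.0825, 0.3062]
tcp_rot: [[0.981, -0.193, 0.001], [-0.193, -0.981, -0.0], [0.001, -0.0, -1.0]]
wrist_force: [-0.4, 0.2, 6.7]
width: 0.0293
grasp_force: 61.5
```

>>> {"api": "apply_moves", "payload": {
  "motion": [
    {"tx":0,"ty":0,"tz":-0.02,"rx":0,"ry":0,"rz":0},
    {"tx":0,"ty":0,"tz":-0.04,"rx":0,"ry":0,"rz":0},
    {"tx":0,"ty":0,"tz":-0.06,"rx":0,"ry":0,"rz":0},
    {"tx":0,"ty":0,"tz":-0.08,"rx":0,"ry":0,"rz":0},
    {"tx":0,"ty":0,"tz":-0.1,"rx":0,"ry":0,"rz":0},
    {"tx":0,"ty":0,"tz":-0.1,"rx":0,"ry":0,"rz":0},
    {"tx":0,"ty":0,"tz":-0.1,"rx":0,"ry":0,"rz":0},
    {"tx":0,"ty":0,"tz":-0.1,"rx":0,"ry":0,"rz":0}
  ]
}}

```text
time_s: 13.02
tool_pos: [0.5945, -0.0825, 0.3062]
tcp_rot: [[0.981, -0.193, 0.001], [-0.193, -0.981, -0.0], [0.001, 0.0, -1.0]]
wrist_force: [-2.6, 0.6, 9.4]
width: 0.0293
grasp_force: 61.9
```

Run:
```python
from meas import *
o,c,P=wrist("w6"); N,t,off,g=groove(P); d=np.load("w6.npz")
print(o["moment"],o["tcp_rot"].round(4))
v,u=np.mgrid[:384,:512]; tz=o["tool_pos"][2]-.064
m=(u>205)&(u<305)&(v>203)&(v<245)&(abs(P[...,2]-tz)<.008)&(d["img"].min(-1)>110)
q=P[m]; y=q[:,:2]@t; x=q[:,:2]@N; print("foot y",y.min(),y.max(),(y.min()+y.max())/2,"x",x.min()-off,x.max()-off,"z",np.median(q[:,2]),"tilt",np.polyfit(y,q[:,2],1)[0])
s=camera("scene"); cv2.imwrite("pics/s2.png",cv2.resize(s["img"][130:230,230:330],(600,600),interpolation=cv2.INTER_CUBIC)[...,::-1])
```

```text
13.0167 tcp [ 0.5945 -0.0825  0.3062] F [-2.62  0.62  9.42] w 0.0292948541065058
yaw -11.046213835658161 off 0.5985044815175654 zc 0.1244197014465424 groove 0.028940291285646985 0.03597476505747107 0.0325275027785352 slope 0.006493128802244422
[0.1925082  0.45305386 0.06588396] [[ 9.812e-01 -1.929e-01  1.000e-03]
 [-1.929e-01 -9.812e-01 -3.000e-04]
 [ 1.100e-03  1.000e-04 -1.000e+00]]
foot y 0.00249907956562097 0.06346700384943678 0.03298304170752887 x -0.011711304268169465 0.010895660744249303 z 0.24244587101544554 tilt -0.005965508982873842
```

View pics/s2.png

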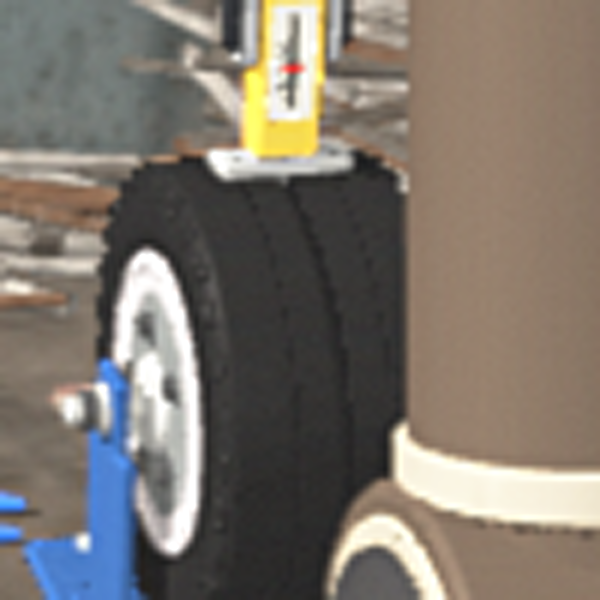

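The picture shows the foot lying on the tread with the probe in the groove and the red tab risen on the scale (at about (292,68)). The net press is about 12 N. I lift straight up and return above the block.

>>> {"api": "apply_moves", "payload": {
  "motion": [
    {"tx":0,"ty":0,"tz":0.2,"rx":0,"ry":0,"rz":0},
    {"tx":0,"ty":0,"tz":0.6,"rx":0,"ry":0,"rz":0},
    {"tx":0,"ty":0,"tz":1.2,"rx":0,"ry":0,"rz":0},
    {"tx":0,"ty":0,"tz":2.2,"rx":0,"ry":0,"rz":0},
    {"tx":0,"ty":0,"tz":3.5,"rx":0,"ry":0,"rz":0},
    {"tx":0,"ty":0,"tz":5,"rx":0,"ry":0,"rz":0},
    {"tx":0,"ty":0,"tz":6.5,"rx":0,"ry":0,"rz":0},
    {"tx":0,"ty":0,"tz":7.5,"rx":0,"ry":0,"rz":0}
  ]
}}

```text
time_s: 13.78
tool_pos: [0.5942, -0.0825, 0.3806]
tcp_rot: [[0.981, -0.193, -0.001], [-0.193, -0.981, -0.0], [-0.0, 0.0, -1.0]]
wrist_force: [0.8, -0.3, -2.2]
width: 0.0297
grasp_force: 60.3
```

>>> {"api": "apply_moves", "payload": {
  "motion": [
    {"tx":-0.3,"ty":2,"tz":0,"rx":0,"ry":0,"rz":0},
    {"tx":-1,"ty":5,"tz":0,"rx":0,"ry":0,"rz":-0.02},
    {"tx":-1.5,"ty":9,"tz":0,"rx":0,"ry":0,"rz":-0.04},
    {"tx":-2,"ty":13,"tz":0,"rx":0,"ry":0,"rz":-0.065},
    {"tx":-3,"ty":17,"tz":0,"rx":0,"ry":0,"rz":-0.065},
    {"tx":-4,"ty":21,"tz":0,"rx":0,"ry":0,"rz":-0.065},
    {"tx":-4.3,"ty":25,"tz":0,"rx":0,"ry":0,"rz":-0.065},
    {"tx":-4.3,"ty":28.2,"tz":0,"rx":0,"ry":0,"rz":-0.065}
  ]
}}

```text
time_s: 14.45
tool_pos: [0.5495, 0.2022, 0.3792]
tcp_rot: [[0.967, -0.255, -0.002], [-0.255, -0.967, 0.001], [-0.002, -0.0, -1.0]]
wrist_force: [0.5, 0.4, -2.4]
width: 0.0296
grasp_force: 60.4
```

>>> {"api": "apply_moves", "payload": {
  "motion": [
    {"tx":0,"ty":0,"tz":-3,"rx":0,"ry":0,"rz":0},
    {"tx":0,"ty":0,"tz":-6,"rx":0,"ry":0,"rz":0},
    {"tx":0,"ty":0,"tz":-9,"rx":0,"ry":0,"rz":0},
    {"tx":0,"ty":0,"tz":-12,"rx":0,"ry":0,"rz":0},
    {"tx":0,"ty":0,"tz":-15,"rx":0,"ry":0,"rz":0},
    {"tx":0,"ty":0,"tz":-18,"rx":0,"ry":0,"rz":0},
    {"tx":0,"ty":0,"tz":-20,"rx":0,"ry":0,"rz":0},
    {"tx":0,"ty":0,"tz":-20,"rx":0,"ry":0,"rz":0}
  ]
}}

```text
time_s: 15.12
tool_pos: [0.5466, 0.1982, 0.1732]
tcp_rot: [[0.967, -0.256, -0.013], [-0.256, -0.967, -0.004], [-0.011, 0.007, -1.0]]
wrist_force: [-1.4, -0.5, -3.4]
width: 0.0294
grasp_force: 60.4
```

>>> {"api": "apply_moves", "payload": {
  "motion": [
    {"tx":0,"ty":0,"tz":0,"rx":0,"ry":0,"rz":0},
    {"tx":0,"ty":0,"tz":0,"rx":0,"ry":0,"rz":0},
    {"tx":0,"ty":0,"tz":0,"rx":0,"ry":0,"rz":0},
    {"tx":0,"ty":0,"tz":0,"rx":0,"ry":0,"rz":0},
    {"tx":0,"ty":0,"tz":0,"rx":0,"ry":0,"rz":0},
    {"tx":0,"ty":0,"tz":0,"rx":0,"ry":0,"rz":0},
    {"tx":0,"ty":0,"tz":0,"rx":0,"ry":0,"rz":0},
    {"tx":0,"ty":0,"tz":0,"rx":0,"ry":0,"rz":0}
  ]
}}

```text
time_s: 15.78
tool_pos: [0.5515, 0.1996, 0.1796]
tcp_rot: [[0.967, -0.256, 0.0], [-0.256, -0.967, 0.0], [0.0, -0.0, -1.0]]
wrist_force: [0.0, -0.5, -2.1]
width: 0.0292
grasp_force: 60.5
```

Run:
```python
from h import *
o,c,P=wrist("w7"); print(o["tcp_rot"].round(4)); z=P[...,2]
m=(abs(z-.038)<.004)&(np.hypot(P[...,0]-.55,P[...,1]-.2)<.08)
print(cv2.minAreaRect(P[m][:,:2].astype(np.float32)*1000))
```

```text
15.7833 tcp [0.5515 0.1996 0.1796] F [ 0.03 -0.54 -2.06] w 0.029184977368673315
[[ 9.666e-01 -2.563e-01  4.000e-04]
 [-2.563e-01 -9.666e-01  1.000e-04]
 [ 4.000e-04 -2.000e-04 -1.000e+00]]
((550.541748046875, 201.2361297607422), (100.80448913574219, 70.12362670898438), 75.74031829833984)
```

View pics/w7.png

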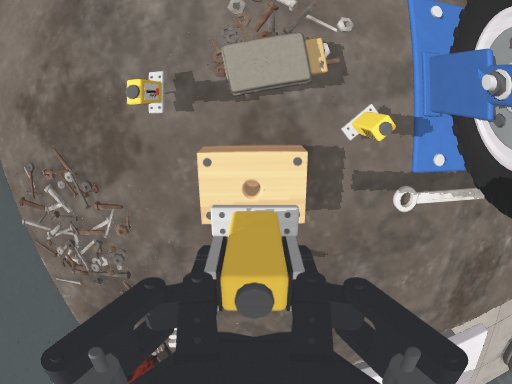

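The picture shows the hole at (251,187) free and the gauge aligned with the block. Lowering slowly.

>>> {"api": "apply_moves", "payload": {
  "motion": [
    {"tx":0,"ty":0.1,"tz":-1,"rx":0,"ry":0,"rz":0},
    {"tx":0,"ty":0.1,"tz":-2,"rx":0,"ry":0,"rz":0},
    {"tx":0,"ty":0.1,"tz":-3,"rx":0,"ry":0,"rz":0},
    {"tx":0,"ty":0.1,"tz":-4,"rx":0,"ry":0,"rz":0},
    {"tx":0,"ty":0.1,"tz":-5,"rx":0,"ry":0,"rz":0},
    {"tx":0,"ty":0.1,"tz":-5.8,"rx":0,"ry":0,"rz":0},
    {"tx":0,"ty":0.1,"tz":-6.2,"rx":0,"ry":0,"rz":0},
    {"tx":0,"ty":0.1,"tz":-6.4,"rx":0,"ry":0,"rz":0}
  ]
}}

```text
time_s: 16.5
tool_pos: [0.5506, 0.2003, 0.1138]
tcp_rot: [[0.967, -0.256, -0.002], [-0.256, -0.967, -0.001], [-0.002, 0.001, -1.0]]
wrist_force: [-0.4, -0.7, -2.1]
width: 0.0294
grasp_force: 60.6
```

>>> {"api": "apply_moves", "payload": {
  "motion": [
    {"tx":0,"ty":0,"tz":-0.1,"rx":0,"ry":0,"rz":0},
    {"tx":0,"ty":0,"tz":-0.2,"rx":0,"ry":0,"rz":0},
    {"tx":0,"ty":0,"tz":-0.3,"rx":0,"ry":0,"rz":0},
    {"tx":0,"ty":0,"tz":-0.4,"rx":0,"ry":0,"rz":0},
    {"tx":0,"ty":0,"tz":-0.5,"rx":0,"ry":0,"rz":0},
    {"tx":0,"ty":0,"tz":-0.6,"rx":0,"ry":0,"rz":0},
    {"tx":0,"ty":0,"tz":-0.6,"rx":0,"ry":0,"rz":0},
    {"tx":0,"ty":0,"tz":-0.6,"rx":0,"ry":0,"rz":0}
  ]
}}

```text
time_s: 17.17
tool_pos: [0.5514, 0.2006, 0.1093]
tcp_rot: [[0.967, -0.256, 0.0], [-0.256, -0.967, 0.0], [0.0, -0.0, -1.0]]
wrist_force: [0.0, -0.7, -3.0]
width: 0.0287
grasp_force: 60.7
```

Not yet in contact; a little lower in small steps.

>>> {"api": "apply_moves", "payload": {
  "motion": [
    {"tx":0,"ty":0,"tz":-0.02,"rx":0,"ry":0,"rz":0},
    {"tx":0,"ty":0,"tz":-0.04,"rx":0,"ry":0,"rz":0},
    {"tx":0,"ty":0,"tz":-0.06,"rx":0,"ry":0,"rz":0},
    {"tx":0,"ty":0,"tz":-0.08,"rx":0,"ry":0,"rz":0},
    {"tx":0,"ty":0,"tz":-0.1,"rx":0,"ry":0,"rz":0},
    {"tx":0,"ty":0,"tz":-0.1,"rx":0,"ry":0,"rz":0},
    {"tx":0,"ty":0,"tz":-0.1,"rx":0,"ry":0,"rz":0},
    {"tx":0,"ty":0,"tz":-0.1,"rx":0,"ry":0,"rz":0}
  ]
}}

```text
time_s: 17.83
tool_pos: [0.5515, 0.2005, 0.1093]
tcp_rot: [[0.967, -0.256, 0.0], [-0.256, -0.967, -0.0], [0.0, 0.0, -1.0]]
wrist_force: [-3.2, -1.5, 5.1]
width: 0.0294
grasp_force: 61.6
```

>>> {"api": "apply_moves", "payload": {
  "motion": [
    {"tx":0,"ty":0,"tz":0.05,"rx":0,"ry":0,"rz":0},
    {"tx":0,"ty":0,"tz":0.05,"rx":0,"ry":0,"rz":0},
    {"tx":0,"ty":0,"tz":0.05,"rx":0,"ry":0,"rz":0},
    {"tx":0,"ty":0,"tz":0.05,"rx":0,"ry":0,"rz":0},
    {"tx":0,"ty":0,"tz":0.05,"rx":0,"ry":0,"rz":0},
    {"tx":0,"ty":0,"tz":0.05,"rx":0,"ry":0,"rz":0},
    {"tx":0,"ty":0,"tz":0.05,"rx":0,"ry":0,"rz":0},
    {"tx":0,"ty":0,"tz":0.05,"rx":0,"ry":0,"rz":0}
  ],
  "grip": -0.3
}}

```text
time_s: 18.5
tool_pos: [0.5514, 0.2006, 0.1087]
tcp_rot: [[0.967, -0.256, -0.0], [-0.256, -0.967, -0.0], [-0.0, 0.0, -1.0]]
wrist_force: [-0.7, 0.0, 0.2]
width: 0.0557
grasp_force: 0.0
```

>>> {"api": "apply_moves", "payload": {
  "motion": [
    {"tx":0,"ty":0,"tz":0.5,"rx":0,"ry":0,"rz":0},
    {"tx":0,"ty":0,"tz":1.5,"rx":0,"ry":0,"rz":0},
    {"tx":0,"ty":0,"tz":3,"rx":0,"ry":0,"rz":0},
    {"tx":0,"ty":0,"tz":5,"rx":0,"ry":0,"rz":0},
    {"tx":0,"ty":0,"tz":7,"rx":0,"ry":0,"rz":0},
    {"tx":0,"ty":0,"tz":9,"rx":0,"ry":0,"rz":0},
    {"tx":0,"ty":0,"tz":11,"rx":0,"ry":0,"rz":0},
    {"tx":0,"ty":0,"tz":13,"rx":0,"ry":0,"rz":0}
  ]
}}

```text
time_s: 19.17
tool_pos: [0.5515, 0.2006, 0.241]
tcp_rot: [[0.967, -0.256, 0.001], [-0.256, -0.967, 0.0], [0.001, -0.001, -1.0]]
wrist_force: [0.2, 0.5, 0.9]
width: 0.0553
grasp_force: 0.0
```

Run:
```python
from h import *
o,c,P=wrist("w8"); z=P[...,2]; near=np.hypot(P[...,0]-.55,P[...,1]-.2)<.045
for m in (near&(z>.118)&(z<.14), near&(abs(z-.046)<.003)): print(cv2.minAreaRect(P[m][:,:2].astype(np.float32)*1000))
s=camera("scene"); cv2.imwrite("pics/s3.png",cv2.resize(s["img"][205:280,140:230],None,fx=6.5,fy=6.5,interpolation=cv2.INTER_CUBIC)[...,::-1])
# tab height above foot from scene depth
Q=cloud(s); im=s["img"].astype(int); red=(im[...,0]>im[...,1]+70)&(im[...,0]>im[...,2]+60)&(np.hypot(Q[...,0]-.55,Q[...,1]-.2)<.03)
print("tab z",Q[red][:,2])
```

```text
19.1667 tcp [0.5515 0.2006 0.241 ] F [0.24 0.51 0.86] w 0.05528569513957719
((550.8099975585938, 200.47232055664062), (29.15892219543457, 19.750225067138672), 75.47611999511719)
((550.9722900390625, 199.91717529296875), (58.89683151245117, 21.309070587158203), 75.33475494384766)
tab z [0.08870451 0.091      0.08807137 0.09067905 0.08586215 0.0880661
 0.08706946]
```

View pics/s3.png

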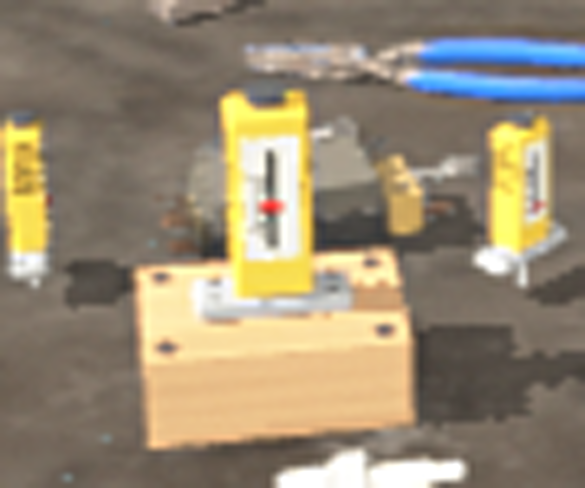

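The gauge stands upright in its block. The tab is at about 50.5 mm above the foot, so the marker reads 14 mm. Handing in.

```bash
python3 -c "from station import hand_in; print(hand_in())"
```

```text
the job is handed in; nothing more can be done
None
```

The job is handed in: the foot was pressed onto the tread with about 12 N, the gauge is back upright in its block, and the camera reads the marker at about 14 mm, a tread depth of about 10 mm.

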